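# Set up the folding easel and display the blue mosaic

### The job

Set up the little wooden tabletop easel: first tip its board up steeply (to at least about 65 degrees) by the metal bar along its top, then swing the prop leg out from the back of the raised board until it hits its stop, and let the board down so that it leans on the leg. Then put the blue mosaic on the board, face up and lying flat against it, long side running up the slope, its lower edge on the ledge and centred from side to side. Leave the orange mosaic, the cup of green glass and the blue dropper bottle where they stand.

Things in the scene. Friction and masses are not known exactly. Their poses are not given: they have to be found in the camera images.
- easel: Folding tabletop easel, fixed to the table. Origin on the table under the board's front hinge line, mid-width; x from front (ledge) to back, y to its left, z up. Base plate 185 x 170 x 12 mm, x = -15 to 170 mm, with two rubber bumpers (radius 6) at x = 105, y = +-60.5 mm, up to z = 58 mm.
- easel_hinge (a point): Middle of the board's hinge axis (along the easel's y, 30 mm above the table). The board is 150 mm wide, 10 mm thick, from 5 mm ahead of the axis to 145 mm beyond it; its underside passes through the axis. Site axes: x up the slope, y left, z out of the upper face.
- easel_board (a joint): Board hinge, rad. 0: folded down, sloping 16 degrees (0.279 rad), back end up; slope = 0.279 + value. Grows as the back end rises; stop at 1.03 (75 degrees). A friction hinge (about 0.5 N m): the board stays at any angle it is left at. With the leg out at its stop, its foot meets the base plate at 0.384 (38 degrees).
- easel_leg (a joint): Prop leg hinge, rad. 0: folded against the board's underside, pointing down to the board's hinge; grows as its foot swings away from the board to the back; stop at 1.396 (80 degrees). Light friction hinge (0.06 N m): stays where left. While the board is down the base plate blocks it.
- leg_hinge (a point): Middle of the leg's hinge axis (along y), on the back of the board: 118 mm from the board's hinge axis along the board, 8 mm below its underside.
- easel_bar (a point): Middle of the round aluminium bar at the board's upper end: 12 mm diameter, along the easel's y, free for 82 mm between its two lugs; 183 mm from the board's hinge axis along the board, 5 mm above the underside plane; free gap of 32 mm to the board's edge. Rigid with the board, but can turn between finger pads.
- leg_end_right (a point): Middle of the red right-hand (-y) end of the leg's cross bar (its foot): 14 mm diameter, along the easel's y, 87.6 mm from the leg's hinge axis. The red end spans y = -90 to -130 mm of the easel, so it stands out beside the board (edge at y = -75) and can be pushed there.
- leg_end_left (a point): The same for the left-hand (+y) red end, y = 90 to 130 mm.
- easel_ledge (a point): On the board's upper face, mid-width, at the ledge strip, where a panel's lower edge rests. Axes: x up the slope, y to the easel's left, z out of the face. The strip is 14 mm high above the face, as wide as the board, and lies 0 to 10 mm below this point; the face is free for 131 mm above it.
- mosaic_blue: Small mosaic with blue glass pieces in a pale wooden tray, a rigid slab 90 x 60 x 16 mm (18 mm over the pieces), 0.09 kg; it lies flat, face up, on the table. Origin: centre of the underside; x along its 90 mm side (either end may be up), z out of its face.
- mosaic_orange: The same with orange and red pieces; stays where it is.
- green_cup: Loose low clear cup of green glass bits, 71 mm across, 26 mm high, origin at the centre of its underside; stays where it is.
- blue_dropper: Loose dropper bottle with blue body and red tip, 28 mm across, 85 mm high, origin at the centre of its underside; stays where it is.

How it is judged:
By the outcome, as a careful person would: the job done as asked, in the order asked, and still so for the second after the job is handed in, with the robot touching nothing.
It also fails if it takes over 72 s, if anything falls off the work surface, if the arm or the gripper's body presses on something with over 40 N, if the wrist force passes 120 N, or if a joint passes its speed limit or range.

### The arm

A 6-joint arm with a two-finger parallel gripper is mounted at the origin on the work surface; the furniture and walls round the work are solid. World frame = base frame: x ahead of the robot, y to its left, z up, the work surface at z = 0. Lengths are in m, angles in rad, forces in N, time in s.
With the tool pointing down it reaches from about 0.35 to 0.875 m from the base axis. Payload 4.2 kg.
Tool frame: the origin (TCP) lies between the finger pads; the fingertips stand 22 mm ahead of it and the grasp point (between the pads) lies 3 mm ahead of it (r.tcp_to_tips is the distance from the TCP to the fingertips, in m); z points along the fingers, y is the line along which they close (so a half turn about z gives the same grasp; the last joint's range is limited). The gripper opens to 85 mm and grips with 20 to 120 N. Pads are 22 mm wide; open, the fingers measure 114 mm over their backs; the gripper's body (76 mm by 85 mm) begins 54 mm behind the grasp point. The pads swing forward as they close: fully open they stand 13 mm farther back than shut.
Start: joints at [1.406, 0.385, 0.008, 0, -1.194, -0.259], TCP at [0.257, 0.57, 0.253] pointing down, gripper open.
Joint ranges: [-3.14, 3.14], [-1.21, 2.06], [-1.07, 1.41], [-3.16, 2.05], [-2.99, -0.16], [-3.1, 3.1]. Speed limits (rad/s): [2.79, 2.79, 3.14, 3.14, 3.14, 3.14].

### API

Orientations are given as a rotation vector (axis times angle).
In Python, from rig import status, optics, r gives the robot as it stands.
- The arm moves only by the tool drive_tool, never from a script. Its argument "deltas" is one flat list of numbers, 4 for each row, row after row: the shift along the tool's x, y, z in units of 50 mm (1.0 is 50 mm), then the turn about the tool's z in units of 6 degrees (1.0 is 6 degrees). A call has 1 to 8 rows; each row shifts and turns the commanded pose from where the row before left it, along the tool's axes as they then stand; what a row does not reach is not made up. A row lasts 1/10 s, in which the tool goes at most 50 mm and 8.59 degrees, less where a joint would pass 70% of its speed; a pose out of reach is approached as far as the arm can. A call is refused whole if a number of a shift passes 1 or a number of a turn 1, either way. A call with a gripper value outside its range is refused whole. "gripper" is the opening, from 0 (shut) to 1 (fully open), set as the call begins (left out, the last holds). The fingers move at their own pace and stop on an object; "grip_force" is the grip in N (left out, the last holds). Time passes only in rows, so rows that do not move let the fingers close. It gives the time, the measured TCP pose, the force, the opening and the grip force at its end, in the units of the state.
- status.sense(): the state, without advancing time (a new reading comes with each control period).
- optics.get_image(name): name is "side" or "top"; returns a dict with "color" (420x560x3 uint8, red, green, blue), "fx", "fy", "cx", "cy" (pixels), "k1" (the pictures are not rectified: a ray, as slopes to the right and down, at radius r is drawn at 1 + k1 r^2 times it, then the intrinsics apply), "rvec" (rotation vector, rad) and "tvec" (3), from world to camera coordinates, as OpenCV has them. Camera axes: x right, y down, z forward; pixel columns grow to the right and rows downward; lengths in m; the calibration is good to about 2 mm. A picture is of the moment at which its call begins. There is no depth.
- r.job_done(): hands the job in; it is judged then, once.
The state is a dict: "time_s": time; "q": joint angles; "qvel": joint speeds; "effort": joint torques, N m; "tool_pos": TCP position; "eef_rot": TCP orientation; "contact_force": force on the tool from outside, world axes, zero at the start; "torque": the same for the moment, N m; "gripper_width": finger opening in m; "finger_force": force on a finger pad.
Only numpy, scipy, OpenCV 4.12 (cv2) and the standard library are available. Lean on these libraries where they do the work, as an engineer would, in place of code of your own. Each camera call takes 0.05 s, during which the arm holds its last target. There are 200 camera calls.

## Working session

There is one attempt and no reset: what is moved stays moved. The work goes in short steps, Python scripts to look and compute and a tool call to move; the robot and the scene stay as the last step left them, time stands still between calls to the robot, and variables do not carry over. Pictures are saved under pics/ and viewed, at most 10 in all, crops included, and the job is handed in when it is done.

Besides the shell and the picture viewer there is one more tool, called as a command line: name --argument value ..., lists and objects as JSON in quotes. drive_tool: Moves the arm, as the interface text tells. Its arguments: {"type":"object","properties":{"deltas":{"type":"array"},"gripper":{"type":"number"},"grip_force":{"type":"number"}},"required":["deltas"]}

```bash
mkdir -p pics; ls
python3 - <<'E'
from rig import status, optics, r
import cv2,numpy as np
s=status.sense(); print(s, r.tcp_to_tips)
for n in("top","side"):
    d=optics.get_image(n); cv2.imwrite(f"pics/{n}0.png",d["color"][:,:,::-1]); print({k:v for k,v in d.items() if k!="color"})
    np.save(f"pics/{n}0.npy",d,allow_pickle=True)
E
```

```text
pics
{'time_s': 0.0, 'q': array([ 1.40565197e+00,  3.85548235e-01,  6.64344553e-03, -5.26229374e-04,
       -1.19400085e+00, -2.58610387e-01]), 'qvel': array([ 2.21899912e-03, -5.13455094e-04, -9.33199774e-05,  4.31811288e-04,
       -8.71817316e-04,  1.09176141e-03]), 'effort': array([ 4.96028424e-04, -3.92288554e+01,  1.88405764e+01,  4.18619692e+00,
       -4.58823502e-03, -1.56989408e-06]), 'tool_pos': array([0.25673944, 0.56924779, 0.25222941]), 'eef_rot': array([ 3.06919344e+00, -6.60513315e-01, -6.12252475e-04]), 'contact_force': array([ 1.03386918,  0.62225846, -0.75509966]), 'torque': array([-0.00749061,  0.00316744, -0.00778886]), 'finger_force': 0.0, 'gripper_width': 0.08516402979770737} 0.022
{'fx': 443.83225985752983, 'fy': 443.83225985752983, 'cx': 272.97965203779023, 'cy': 209.45941537158183, 'k1': -0.0490038883623621, 'rvec': array([ 2.09256042, -2.08461826,  0.25709547]), 'tvec': array([-0.02007091,  0.52987748,  1.03811346])}
{'fx': 534.3194150823498, 'fy': 534.3194150823498, 'cx': 270.0405904457434, 'cy': 216.15404643684923, 'k1': 0.043621933255243765, 'rvec': array([ 2.29748189,  0.0357895 , -0.0119403 ]), 'tvec': array([-0.52687418,  0.05346688,  1.2190457 ])}
```

View pics/top0.png

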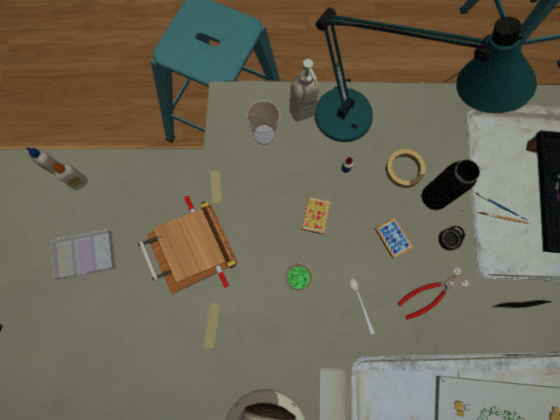

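View pics/side0.png

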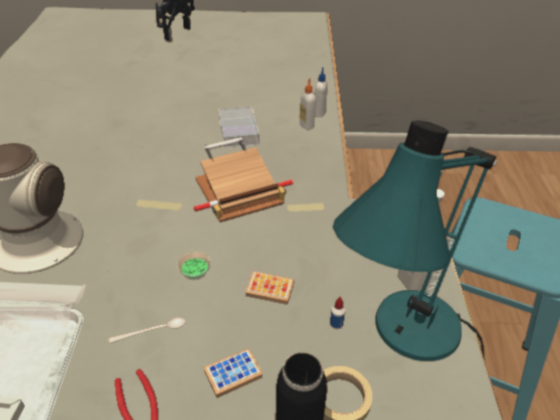

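The top view shows the easel at about (190,247) with its bar to the left at (148,258). The red leg ends are at (190,203) and (222,277), and the blue mosaic is at (393,238). The side view has the red ends at (206,205) and (285,184) and the blue mosaic at (233,371). The arm is out of the way, so I'll measure now.

```bash
cat > h.py <<'E'
import cv2,numpy as np
from scipy.spatial.transform import Rotation as R
from rig import status, optics, r
def cam(d):
    K=np.array([[d["fx"],0,d["cx"]],[0,d["fy"],d["cy"]],[0,0,1]]); D=np.array([d["k1"],0,0,0,0.]); return K,D
def ray(d,p):
    K,D=cam(d); p=cv2.undistortPoints(np.array(p,float).reshape(-1,1,2),K,D)[:,0]
    Rm=cv2.Rodrigues(d["rvec"])[0]
    return -Rm.T@d["tvec"], np.c_[p,np.ones(len(p))]@Rm
def plane(d,p,z):
    o,v=ray(d,p); return o+v*((z-o[2])/v[:,2])[:,None]
def tri(d1,p1,d2,p2):
    o1,v1=ray(d1,p1);o2,v2=ray(d2,p2);out=[]
    for a,b in zip(v1,v2):
        s=np.linalg.lstsq(np.c_[a,-b],o2-o1,rcond=None)[0]; q1,q2=o1+a*s[0],o2+b*s[1]
        out.append(np.r_[(q1+q2)/2,np.linalg.norm(q1-q2)])
    return np.array(out)
def proj(d,P):
    K,D=cam(d); return cv2.projectPoints(np.array(P,float).reshape(-1,1,3),d["rvec"],d["tvec"],K,D)[0][:,0]
def mask(d,c,box):
    hsv=cv2.cvtColor(d["color"],cv2.COLOR_RGB2HSV); H,S,V=cv2.split(hsv)
    m={"red":((H<8)|(H>172))&(S>150)&(V>90),"blue":(H>95)&(H<128)&(S>110)&(V>60)}[c].astype(np.uint8)
    x0,y0,x1,y1=box; z=np.zeros_like(m); z[y0:y1,x0:x1]=m[y0:y1,x0:x1]; return z
def cen(m):
    y,x=np.nonzero(m); return np.array([x.mean(),y.mean()]),len(x)
E
python3 - <<'E'
from h import *
t,s=[np.load(f"pics/{n}0.npy",allow_pickle=True).item() for n in("top","side")]
tp=[cen(mask(t,"red",b)) for b in((180,190,205,215),(212,262,235,292))]
sp=[cen(mask(s,"red",b)) for b in((272,175,298,195),(190,196,220,214))]
print(tp,sp)
P=tri(t,[a for a,_ in tp],s,[a for a,_ in sp]); print(P)
L,Rr=P[0,:3],P[1,:3]   # far (+x) end, near end
e=(Rr-L)[:2]; print("len",np.linalg.norm(e),"dir",np.degrees(np.arctan2(e[1],e[0])))
bar=tri(t,[(148,258)],s,[(223,144)]);print("bar",bar)
for d,n,b in((t,"top",(370,210,420,262)),(s,"side",(200,345,265,395))):
    m=mask(d,"blue",b); y,x=np.nonzero(m); q=plane(d,np.c_[x,y],.018)[:,:2]
    rc=cv2.minAreaRect((q*1000).astype(np.float32)); print(n,rc,len(x))
print("bottles etc", plane(t,[(316,215),(299,277),(347,165)],.018), plane(t,[(462,175)],.1))
E
```

```text
[(array([188.32786885, 202.01639344]), 61), (array([222.97142857, 279.11428571]), 70)] [(array([285.09433962, 182.90566038]), 53), (array([201.74603175, 206.26984127]), 63)]
[[0.55981069 0.20289067 0.02020903 0.00188793]
 [0.36104866 0.10629258 0.01951227 0.00100321]]
len 0.22099216457264742 dir -154.08030972826327
bar [[0.40158584 0.27964981 0.08254445 0.0065911 ]]
top ((470.2618408203125, -328.9298095703125), (71.15542602539062, 43.77105712890625), 27.876480102539062) 226
side ((470.4129638671875, -331.1978454589844), (69.5897216796875, 43.21322250366211), 27.974502563476562) 304
bottles etc [[ 0.52764347 -0.12944176  0.018     ]
 [ 0.36775285 -0.08380487  0.018     ]
 [ 0.66521397 -0.21506915  0.018     ]] [[ 0.61105012 -0.48614318  0.1       ]]
```

```bash
cat >> h.py <<'E'
A=np.radians(115.9); EX=np.array([np.cos(A),np.sin(A),0]); EY=np.array([-EX[1],EX[0],0]); O=np.array([.4755,.1236,0])
def E(x,y,z): return O+EX*x+EY*y+np.array([0,0,z])
def inE(p): p=np.asarray(p)-O; return np.round([p@EX*1e3,p@EY*1e3,p[2]*1e3],1)
def polar(along,up,th):  # board point -> easel x,z
    t=np.radians(th); return along*np.cos(t)-up*np.sin(t), .03+along*np.sin(t)+up*np.cos(t)
def pose():
    s=status.sense(); return np.array(s["tool_pos"]),R.from_rotvec(s["eef_rot"]).as_matrix()
def rows(pts,yaw=None,start=None):
    p,M=pose() if start is None else start
    x=np.degrees(np.arctan2(M[1,0],M[0,0])); yaw=x if yaw is None else yaw
    dt=-((yaw-x+180)%360-180)/len(pts); dt=np.clip(dt,-6,6); out=[]
    for q in pts:
        d=M.T@(np.asarray(q)-p)/.05; out+= [*d,dt/6]; p=np.asarray(q); M=M@R.from_euler("z",dt,degrees=True).as_matrix()
    print("p0",pose()[0].round(4),"yaw0",round(x,1)); print(np.round(out,2).reshape(-1,4).tolist()); return p,M
def line(q,n,p0=None):
    p=pose()[0] if p0 is None else p0; return [p+(np.asarray(q)-p)*(i+1)/n for i in range(n)]
E
python3 - <<'E'
from h import *
x,z=polar(.183,.005,16); b=E(x,0,z); print(b)
q=b.copy();q[2]=.17
st=rows(line(q,8),25.9); print(np.degrees(np.arctan2(st[1][1,0],st[1][0,0])))
E
```

```text
[0.3992638  0.28060225 0.08524794]
p0 [0.2568 0.5693 0.2523] yaw0 -24.3
[[0.62, 0.51, 0.21, -1.0], [0.56, 0.57, 0.21, -1.0], [0.5, 0.63, 0.21, -1.0], [0.43, 0.68, 0.21, -1.0], [0.36, 0.72, 0.21, -1.0], [0.28, 0.75, 0.21, -1.0], [0.2, 0.78, 0.21, -1.0], [0.12, 0.8, 0.21, -1.0]]
23.70921400751795
```

drive_tool --deltas '[0.62,0.51,0.21,-1,0.56,0.57,0.21,-1,0.5,0.63,0.21,-1,0.43,0.68,0.21,-1,0.36,0.72,0.21,-1,0.28,0.75,0.21,-1,0.2,0.78,0.21,-1,0.12,0.8,0.21,-1]' --gripper 0.36

```text
time_s: 0.9
tool_pos: [0.3991, 0.2795, 0.1688]
eef_rot: [3.073, 0.653, -0.001]
contact_force: [1.1, 1.0, 0.9]
gripper_width: 0.0309
finger_force: 0.0
```

drive_tool --deltas '[0,0,0,-0.4,0,0,0,0]'

```text
time_s: 1.1
tool_pos: [0.3991, 0.2799, 0.1689]
eef_rot: [3.06, 0.706, -0.001]
contact_force: [-0.1, -0.9, 0.0]
gripper_width: 0.031
finger_force: 0.0
```

Run:
```python
from h import *
t,s=[optics.get_image(n) for n in("top","side")]
a=cv2.resize(t["color"][180:320,110:250],(560,560)); b=cv2.resize(s["color"][60:240,160:320],(498,560))
cv2.imwrite("pics/g1.png",cv2.resize(np.hstack([a,b]),(800,423))[:,:,::-1])
x,z=polar(.183,.005,16); b=E(x,0,z); print(b,inE(pose()[0]),status.sense()["gripper_width"])
for d in(t,s): print(proj(d,[E(x,-.041,z),E(x,.041,z)]))
b[2]+=.007; rows(line(b,4),25.9)
```

```text
[0.3992638  0.28060225 0.08524794] [ 1.754e+02 -1.000e-01  1.693e+02] 0.03055925493997412
[[141.27907434 244.82551546]
 [153.99912228 275.72300294]]
[[238.26552729 138.86661751]
 [208.04652288 146.17727943]]
p0 [0.3989 0.2814 0.1693] yaw0 26.1
[[-0.0, 0.0, 0.39, 0.01], [-0.0, 0.0, 0.39, 0.01], [-0.0, 0.0, 0.39, 0.01], [-0.0, 0.0, 0.39, 0.01]]
```

View pics/g1.png

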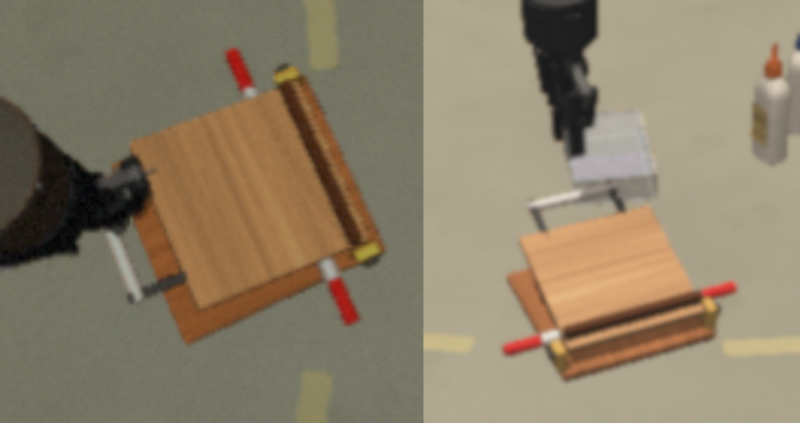

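The bar ends appear at about (154,278) in the top view and (206,148)/(240,142) in the side view. They are within 1–2 px of my easel model, so I'll descend and grip.

drive_tool --deltas '[0,0,0.39,0,0,0,0.39,0,0,0,0.39,0,0,0,0.39,0,0,0,0,0]'

```text
time_s: 1.7
tool_pos: [0.3975, 0.2808, 0.0892]
eef_rot: [3.057, 0.71, -0.007]
contact_force: [0.2, -0.3, -0.0]
gripper_width: 0.0307
finger_force: 0.0
```

drive_tool --deltas '[0,0,0,0,0,0,0,0,0,0,0,0,0,0,0,0,0,0,0,0,0,0,0,0]' --gripper 0 --grip_force 30

```text
time_s: 2.3
tool_pos: [0.3993, 0.2816, 0.0921]
eef_rot: [-3.059, -0.71, -0.002]
contact_force: [1.4, -1.4, 2.4]
gripper_width: 0.011
finger_force: 29.7
```

Run:
```python
from h import *
s=status.sense();print(inE(s["tool_pos"]),s["contact_force"],s["gripper_width"],s["finger_force"])
def arc(a,b,n,start=None):
    pts=[]
    p0=pose()[0] if start is None else start[0]
    base=np.array(polar(.183,.005,a))
    for i in range(n):
        x,z=polar(.183,.005,a+(b-a)*(i+1)/n); pts.append(p0+EX*(x-base[0])+np.array([0,0,z-base[1]]))
    return rows(pts,None,start)
st=arc(16,43,8); st=arc(43,71,8,st)
```

```text
[175.4  -0.5  92.1] [ 1.42102574 -1.39451149  2.35905251] 0.011014946582650658 29.712417125701904
p0 [0.3993 0.2816 0.0921] yaw0 26.1
[[0.0, 0.07, -0.2, -0.0], [-0.0, 0.08, -0.2, -0.0], [-0.0, 0.09, -0.19, -0.0], [-0.0, 0.11, -0.19, -0.0], [-0.0, 0.12, -0.18, -0.0], [-0.0, 0.13, -0.17, -0.0], [-0.0, 0.14, -0.17, -0.0], [-0.0, 0.15, -0.16, -0.0]]
p0 [0.3993 0.2816 0.0921] yaw0 26.1
[[-0.0, 0.16, -0.15, -0.0], [-0.0, 0.17, -0.14, -0.0], [-0.0, 0.18, -0.13, -0.0], [-0.0, 0.19, -0.12, -0.0], [-0.0, 0.19, -0.11, -0.0], [-0.0, 0.2, -0.1, -0.0], [-0.0, 0.21, -0.09, -0.0], [-0.0, 0.21, -0.07, -0.0]]
```

drive_tool --deltas '[0,0.07,-0.2,0,0,0.08,-0.2,0,0,0.09,-0.19,0,0,0.11,-0.19,0,0,0.12,-0.18,0,0,0.13,-0.17,0,0,0.14,-0.17,0,0,0.15,-0.16,0]'

```text
time_s: 3.1
tool_pos: [0.4182, 0.2429, 0.1665]
eef_rot: [-3.055, -0.709, -0.003]
contact_force: [-5.4, 9.5, 3.0]
gripper_width: 0.0109
finger_force: 29.3
```

drive_tool --deltas '[0,0.16,-0.15,0,0,0.17,-0.14,0,0,0.18,-0.13,0,0,0.19,-0.12,0,0,0.19,-0.11,0,0,0.2,-0.1,0,0,0.21,-0.09,0,0,0.21,-0.07,0]'

```text
time_s: 3.9
tool_pos: [0.4518, 0.1745, 0.2136]
eef_rot: [-3.056, -0.71, -0.006]
contact_force: [-7.0, 6.4, 11.8]
gripper_width: 0.0107
finger_force: 31.3
```

drive_tool --deltas '[0,0,0,0,0,0,0,0,0,0,0,0]'

```text
time_s: 4.2
tool_pos: [0.4524, 0.1733, 0.2138]
eef_rot: [-3.059, -0.711, -0.006]
contact_force: [-3.4, 1.7, 11.3]
gripper_width: 0.0106
finger_force: 31.5
```

Run:
```python
from h import *
s=status.sense();e=inE(s["tool_pos"]);print(e,s["contact_force"],s["gripper_width"],s["finger_force"])
print("angle",np.degrees(np.arctan2(e[2]-7-30,e[0]))-1.57, np.hypot(e[2]-37,e[0]))
```

```text
[ 54.9  -0.9 213.8] [-3.35026684  1.73375297 11.27486799] 0.010637490045617665 31.547763347625732
angle 71.17936724238479 185.12765865747886
```

drive_tool --deltas '[0,0,0,0,0,0,0,0,0,0,-0.4,0,0,0,-0.8,0]' --gripper 0.36

```text
time_s: 4.6
tool_pos: [0.4494, 0.1716, 0.2674]
eef_rot: [3.057, 0.708, -0.015]
contact_force: [1.7, 0.6, 0.1]
gripper_width: 0.0307
finger_force: 0.0
```

Run:
```python
from h import *
t,s=[optics.get_image(n) for n in("top","side")]
for n,d,bs in(("top",t,[(150,170,240,240)]),("side",s,[(245,140,330,215),(170,170,245,235)])):
    for b in bs: print(n,cen(mask(d,"red",b)))
P=tri(t,[cen(mask(t,"red",(150,170,240,240)))[0]],s,[cen(mask(s,"red",(245,140,330,215)))[0]]); print(P,inE(P[0,:3]))
a=cv2.resize(t["color"][160:310,120:270],(560,560)); b=cv2.resize(s["color"][60:240,160:320],(498,560))
cv2.imwrite("pics/g2.png",cv2.resize(np.hstack([a,b]),(800,423))[:,:,::-1])
p=pose()[0]; print(inE(p))
st=rows(line(E(-.03,-.122,p[2]),4)); st=rows(line(E(-.03,-.122,.063),5,st[0]),None,st)
```

```text
top (array([187.53488372, 195.6744186 ]), 43)
side (array([286.92727273, 174.16363636]), 55)
side (array([201.97333333, 197.30666667]), 75)
[[0.56571745 0.19874423 0.05203047 0.00625462]] [  28.2 -114.    52. ]
[ 54.8  -2.4 274.9]
p0 [0.4537 0.1739 0.2749] yaw0 26.2
[[0.6, 0.43, 0.01, -0.0], [0.6, 0.43, 0.01, -0.0], [0.6, 0.43, 0.01, -0.0], [0.6, 0.43, 0.01, -0.0]]
p0 [0.4537 0.1739 0.2749] yaw0 26.2
[[-0.01, -0.0, 0.85, -0.0], [-0.01, -0.0, 0.85, -0.0], [-0.01, -0.0, 0.85, -0.0], [-0.01, -0.0, 0.85, -0.0], [-0.01, -0.0, 0.85, -0.0]]
```

View pics/g2.png

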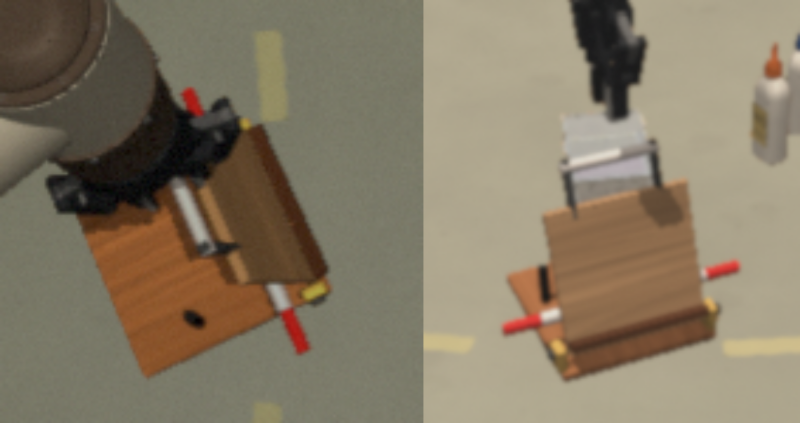

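The board stands raised at about 71°, and the leg's right end is at easel (28, -114, 52) mm. I'll move to just in front of it.

drive_tool --deltas '[0.6,0.43,0,0,0.6,0.43,0,0,0.6,0.43,0,0,0.6,0.43,0,0,0,0,0.85,0,0,0,0.85,0,0,0,0.85,0,0,0,0.85,0]' --gripper 0

```text
time_s: 5.5
tool_pos: [0.5965, 0.1482, 0.098]
eef_rot: [3.06, 0.709, -0.003]
contact_force: [1.5, 1.0, -0.5]
gripper_width: -0.0002
finger_force: 0.0
```

drive_tool --deltas '[0,0,0.85,0,0,0,0,0]'

```text
time_s: 5.7
tool_pos: [0.5924, 0.1464, 0.0507]
eef_rot: [3.058, 0.707, -0.025]
contact_force: [-0.7, -1.3, -0.4]
gripper_width: 0.0001
finger_force: 0.0
```

Run:
```python
from h import *
print(inE(pose()[0]))
hx,hz=polar(.118,-.008,71)
pts=[]
for f in np.linspace(2,84,16):
    a=np.radians(251+f); pts.append(E(hx+.0876*np.cos(a)-.0215,-.122,hz+.0876*np.sin(a)+.010)); 
print([inE(p).tolist() for p in pts[::5]])
st=rows(pts[:8]); rows(pts[8:],None,st)
```

```text
[ -30.5 -115.1   50.7]
[[-1.1, -122.0, 65.2], [40.2, -122.0, 62.8], [78.0, -122.0, 79.6], [103.9, -122.0, 111.9]]
p0 [0.5924 0.1464 0.0507] yaw0 26.0
[[0.13, -0.59, -0.29, -0.0], [0.0, -0.16, 0.04, -0.0], [0.0, -0.17, 0.03, -0.0], [0.0, -0.17, 0.01, -0.0], [0.0, -0.17, -0.01, -0.0], [-0.0, -0.17, -0.02, -0.0], [-0.0, -0.16, -0.04, -0.0], [-0.0, -0.16, -0.05, -0.0]]
p0 [0.5924 0.1464 0.0507] yaw0 26.0
[[-0.0, -0.15, -0.07, -0.0], [-0.0, -0.15, -0.08, -0.0], [-0.0, -0.14, -0.1, -0.0], [-0.0, -0.13, -0.11, -0.0], [-0.0, -0.12, -0.12, -0.0], [-0.0, -0.1, -0.13, -0.0], [-0.0, -0.09, -0.14, -0.0], [-0.0, -0.08, -0.15, -0.0]]
```

drive_tool --deltas '[0.13,-0.25,-0.25,0,0,-0.34,0,0,0,-0.16,0.03,0,0,-0.17,0.03,0,0,-0.17,0.01,0,0,-0.17,-0.01,0,0,-0.17,-0.02,0,0,-0.16,-0.04,0]'

```text
time_s: 6.5
tool_pos: [0.5675, 0.2236, 0.0696]
eef_rot: [3.06, 0.71, -0.002]
contact_force: [0.7, -1.1, -0.3]
gripper_width: -0.0001
finger_force: 0.4
```

drive_tool --deltas '[0,-0.16,-0.05,0,0,-0.15,-0.07,0,0,-0.15,-0.08,0,0,-0.14,-0.1,0,0,0,0,0]'

```text
time_s: 7.0
tool_pos: [0.5551, 0.2516, 0.086]
eef_rot: [-3.059, -0.711, -0.003]
contact_force: [-0.5, 0.6, 0.5]
gripper_width: 0.0003
finger_force: 0.0
```

Run:
```python
from h import *
p=pose()[0];s=status.sense();print(inE(p),s["contact_force"])
hx,hz=polar(.118,-.008,71)
for f in (40,50,60,70,80): 
  a=np.radians(251+f);print(f,hx+.0876*np.cos(a)-.0215,hz+.0876*np.sin(a)+.010)
t,s=[optics.get_image(n) for n in("top","side")]
b=(170,120,310,230)
for d in(t,s):
  n,l,st,c=cv2.connectedComponentsWithStats(mask(d,"red",(120,120,310,320))); print([(c[i].round(1).tolist(),int(st[i,4])) for i in range(1,n) if st[i,4]>12])
```

```text
[  80.3 -127.5   86. ] [-0.51555142  0.55718832  0.48574609]
40 0.05587422321090734 0.06718500132390724
50 0.06959852619285978 0.07387879114355707
60 0.08195196177030745 0.08285408745754727
70 0.09255917705436967 0.09383818042909632
80 0.10109787717615012 0.106497323951483
[([161.4, 208.2], 64), ([196.3, 288.6], 80)]
[([276.1, 153.4], 17), ([191.9, 175.5], 64)]
```

drive_tool --deltas '[-0.1,-0.14,-0.12,0,0,-0.12,-0.13,0,0,-0.1,-0.13,0,0,-0.08,-0.13,0,0,-0.08,-0.08,0,0,0,0,0]'

```text
time_s: 7.7
tool_pos: [0.5392, 0.2724, 0.1153]
eef_rot: [-3.059, -0.711, -0.003]
contact_force: [0.8, 0.7, 0.0]
gripper_width: -0.0
finger_force: 0.0
```

Run:
```python
from h import *
p=pose()[0];s=status.sense();print(inE(p),s["contact_force"])
hx,hz=polar(.118,-.008,71); a=np.radians(251+80); print("expect foot",hx+.0876*np.cos(a),hz+.0876*np.sin(a))
t,s=[optics.get_image(n) for n in("top","side")]
c=[]
for d in(t,s):
  n,l,st,cc=cv2.connectedComponentsWithStats(mask(d,"red",(110,110,310,320))); c.append([(cc[i].round(1).tolist(),int(st[i,4])) for i in range(1,n) if st[i,4]>25])
print(c)
```

```text
[ 106.  -122.2  115.3] [0.79733656 0.65689557 0.01211777]
expect foot 0.12259787717615012 0.096497323951483
[[([157.3, 211.0], 46), ([191.4, 290.3], 87)], [([189.6, 169.7], 59)]]
```

drive_tool --deltas '[0,0,0.15,0,0,-0.06,0,0,0,-0.06,0,0,0,-0.06,0,0,0,0,0,0]'

```text
time_s: 8.3
tool_pos: [0.5349, 0.2799, 0.1068]
eef_rot: [-3.06, -0.711, -0.0]
contact_force: [0.3, -0.9, -0.6]
gripper_width: 0.0
finger_force: 0.0
```

Run:
```python
from h import *
t,s=[optics.get_image(n) for n in("top","side")]
c=[]
for d,b in((t,(160,250,240,320)),(s,(160,140,230,220))): c.append(cen(mask(d,"red",b))); 
print(c); P=tri(t,[(191.4,290.3),c[0][0]],s,[(189.6,169.7),c[1][0]]); print(P,inE(P[0,:3]),inE(P[1,:3]))
print(inE(pose()[0]),status.sense()["contact_force"])
```

```text
[(array([192.86585366, 289.91463415]), 82), (array([190.18644068, 171.37288136]), 59)]
[[0.32856736 0.17339261 0.07739537 0.00197882]
 [0.32989118 0.17055786 0.07446673 0.00155509]] [109.  110.4  77.4] [105.8 110.5  74.5]
[ 114.4 -121.7  106.9] [ 0.15423368 -0.5326602   0.02215644]
```

drive_tool --deltas '[0,0,-0.3,0,0,0.6,0,0,0,0.6,0,0,0,0,0.45,0,0,0,0.45,0,0,0,0,0]'

```text
time_s: 9.0
tool_pos: [0.5597, 0.224, 0.0739]
eef_rot: [3.059, 0.707, -0.01]
contact_force: [0.1, -0.6, -1.2]
gripper_width: -0.0004
finger_force: 0.0
```

drive_tool --deltas '[0,-0.2,0,0,0,-0.2,0,0,0,-0.15,-0.05,0,0,-0.15,-0.1,0,0,-0.1,-0.1,0,0,-0.1,-0.1,0,0,0,0,0]'

```text
time_s: 9.7
tool_pos: [0.5418, 0.2668, 0.0956]
eef_rot: [-3.059, -0.711, -0.003]
contact_force: [-0.3, 0.9, 0.6]
gripper_width: 0.0003
finger_force: 0.1
```

```bash
cat > foot.py <<'E'
from h import *
t,s=[optics.get_image(n) for n in("top","side")]
c=[]
for d,b in((t,(130,250,240,320)),(s,(160,120,230,220))): c.append(cen(mask(d,"red",b))); 
P=tri(t,[c[0][0]],s,[c[1][0]]); print(c,inE(P[0,:3]))
print(inE(pose()[0]),status.sense()["contact_force"],status.sense()["time_s"])
np.save("pics/t.npy",t,allow_pickle=True);np.save("pics/s.npy",s,allow_pickle=True)
E
python3 foot.py
```

```text
[(array([186.56321839, 292.04597701]), 87), (array([187.71666667, 163.21666667]), 60)] [119.  110.8  90. ]
[  99.6 -121.8   94.5] [-0.21019479  0.25883645 -0.08993489] 9.8
```

drive_tool --deltas '[0,-0.1,-0.05,0,0,-0.08,-0.03,0,0,-0.05,0,0,0,0,0,0]'

```text
time_s: 10.2
tool_pos: [0.5381, 0.2718, 0.0966]
eef_rot: [3.054, 0.706, -0.003]
contact_force: [13.5, -15.3, -7.3]
gripper_width: -0.0003
finger_force: 9.5
```

```bash
python3 foot.py
```

```text
[(array([184.51685393, 292.94382022]), 89), (array([187.10169492, 161.37288136]), 59)] [123.8 110.8  92.2]
[ 106.  -121.1   96.6] [ 14.67599026 -14.32880579  -8.6671329 ] 10.3
```

drive_tool --deltas '[0,0.4,0,0,0,0.4,-0.4,0,0,0,-0.9,0,0,0,-0.9,0,0,0,-0.9,0,0,0,0,0]' --gripper 0.36

```text
time_s: 10.9
tool_pos: [0.5572, 0.2423, 0.2613]
eef_rot: [-3.055, -0.71, -0.023]
contact_force: [-0.0, -0.1, 0.3]
gripper_width: 0.0307
finger_force: 0.0
```

```bash
python3 foot.py
python3 - <<'E'
from h import *
t,s=[np.load(f"pics/{n}.npy",allow_pickle=True).item() for n in "ts"]
a=cv2.resize(t["color"][160:310,120:270],(560,560)); b=cv2.resize(s["color"][60:240,160:320],(498,560))
cv2.imwrite("pics/g3.png",cv2.resize(np.hstack([a,b]),(800,423))[:,:,::-1])
for th in(67,71,74):
  x,z=polar(.183,.005,th); P=[E(x,-.041,z),E(x,.041,z)]
  print(th,((proj(t,P)-[120,160])*2.823).round().tolist(),((proj(s,P)-[160,60])*2.353+[423,0]).round().tolist())
E
```

```text
[(array([184.56179775, 292.8988764 ]), 89), (array([186.9 , 161.85]), 60)] [123.9 111.   90.9]
[  71.3 -122.1  254.6] [-1.2023394  -0.28471044 -0.56401436] 11.0
67 [[146.0, 155.0], [187.0, 250.0]] [[644.0, 142.0], [564.0, 161.0]]
71 [[159.0, 147.0], [201.0, 242.0]] [[648.0, 144.0], [569.0, 163.0]]
74 [[170.0, 141.0], [212.0, 236.0]] [[652.0, 147.0], [572.0, 165.0]]
```

View pics/g3.png

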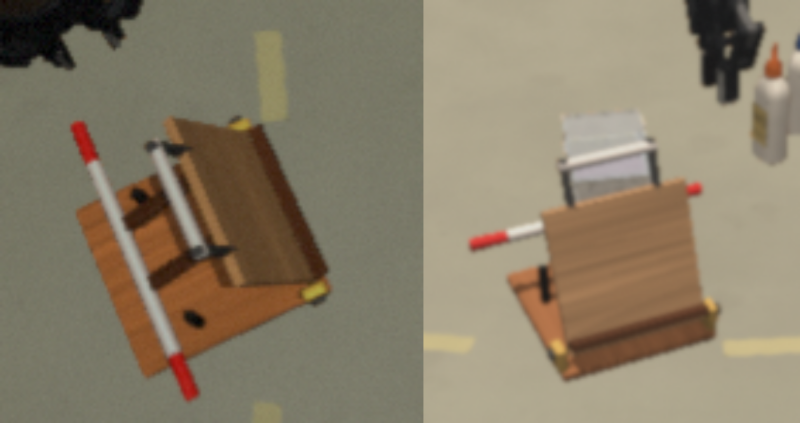

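The leg is out at its stop, with its foot at about (124, ·, 91) mm, and the board is still at about 70°. I'll re-grip the bar and let it down.

Run:
```python
from h import *
p=pose()[0]; a=p.copy(); a[2]=.272
pts=[a]+line(E(.055,-.001,.272),4,a); pts+=line(E(.055,-.001,.213),2,pts[-1]); st=rows(pts)
def arc(a,b,n,start):
    pts=[];p0=start[0];base=np.array(polar(.183,.005,a))
    for i in range(n):
        x,z=polar(.183,.005,a+(b-a)*(i+1)/n); pts.append(p0+EX*(x-base[0])+np.array([0,0,z-base[1]]))
    return rows(pts,None,start)
st=arc(71,54,7,st);st=arc(54,37,7,st); print(inE(st[0]))
```

```text
p0 [0.5542 0.241  0.2546] yaw0 26.1
[[0.0, -0.0, -0.35, -0.0], [-0.61, 0.08, -0.0, -0.0], [-0.61, 0.08, -0.0, -0.0], [-0.61, 0.08, -0.0, -0.0], [-0.61, 0.08, -0.0, -0.0], [-0.0, 0.0, 0.59, -0.0], [-0.0, 0.0, 0.59, -0.0]]
p0 [0.5542 0.241  0.2546] yaw0 26.1
[[0.0, -0.15, 0.05, -0.0], [0.0, -0.14, 0.06, -0.0], [0.0, -0.14, 0.06, -0.0], [0.0, -0.14, 0.07, -0.0], [0.0, -0.14, 0.07, -0.0], [0.0, -0.13, 0.08, -0.0], [0.0, -0.13, 0.09, -0.0]]
p0 [0.5542 0.241  0.2546] yaw0 26.1
[[0.0, -0.13, 0.09, -0.0], [0.0, -0.12, 0.1, -0.0], [0.0, -0.12, 0.1, -0.0], [0.0, -0.11, 0.11, -0.0], [0.0, -0.11, 0.11, -0.0], [0.0, -0.1, 0.12, -0.0], [0.0, -0.1, 0.12, -0.0]]
[143.3  -1.  152.5]
```

drive_tool --deltas '[0,0,-0.35,0,-0.61,0.08,0,0,-0.61,0.08,0,0,-0.61,0.08,0,0,-0.61,0.08,0,0,0,0,0,0,0,0,0.59,0,0,0,0.59,0]'

```text
time_s: 11.8
tool_pos: [0.4518, 0.1727, 0.2108]
eef_rot: [-3.059, -0.71, -0.001]
contact_force: [0.4, -0.0, -0.2]
gripper_width: 0.031
finger_force: 0.0
```

drive_tool --deltas '[0,0,0,0,0,0,0,0,0,0,0,0,0,0,0,0,0,0,0,0,0,0,0,0]' --gripper 0

```text
time_s: 12.4
tool_pos: [0.45, 0.1709, 0.2092]
eef_rot: [3.059, 0.707, -0.009]
contact_force: [3.4, -3.6, -26.9]
gripper_width: 0.0109
finger_force: 29.0
```

Run:
```python
from h import *
s=status.sense();e=inE(s["tool_pos"]);print(e,s["contact_force"],s["gripper_width"])
```

```text
[ 53.7   2.2 209.2] [  3.40323229  -3.55763168 -26.89741737] 0.010901954455961952
```

drive_tool --deltas '[0,-0.13,0.05,0,0,-0.14,0.06,0,0,-0.14,0.06,0,0,-0.14,0.07,0,0,-0.14,0.07,0,0,-0.13,0.08,0,0,-0.13,0.09,0]'

```text
time_s: 13.1
tool_pos: [0.4299, 0.2125, 0.189]
eef_rot: [3.055, 0.709, -0.006]
contact_force: [-1.8, -8.8, -5.0]
gripper_width: 0.011
finger_force: 30.1
```

drive_tool --deltas '[0,-0.13,0.09,0,0,-0.12,0.1,0,0,-0.12,0.1,0,0,-0.11,0.11,0,0,-0.11,0.11,0,0,-0.08,0.1,0,0,0,0,0]'

```text
time_s: 13.8
tool_pos: [0.4148, 0.2447, 0.1593]
eef_rot: [3.059, 0.711, -0.004]
contact_force: [-9.7, -1.4, -2.0]
gripper_width: 0.0108
finger_force: 30.3
```

```bash
python3 foot.py
python3 - <<'E'
from h import *
s=status.sense();e=inE(s["tool_pos"]);print(e,s["contact_force"],s["gripper_width"])
print("angle",np.degrees(np.arctan2(e[2]-7-30,e[0]))-1.57,[polar(.183,.005,t) for t in(38,40)])
E
```

```text
[(array([184.67105263, 297.30263158]), 76), (array([187.89090909, 180.41818182]), 55)] [138.  111.3  24.3]
[135.4   1.8 159.3] [-9.42821211 -1.96277178 -2.13721554] 13.9
[135.4   1.8 159.3] [-9.42821211 -1.96277178 -2.13721554] 0.010667795012017749
angle 40.519913909373855 [(np.float64(0.1411276605334018), np.float64(0.14660610375262909)), (np.float64(0.13697219504234026), np.float64(0.15146035478823158))]
```

drive_tool --deltas '[0,-0.08,0.1,0,0,-0.06,0.08,0,0,0,0,0]'

```text
time_s: 14.2
tool_pos: [0.4121, 0.2502, 0.1519]
eef_rot: [3.056, 0.712, -0.003]
contact_force: [-11.3, -6.9, 7.9]
gripper_width: 0.011
finger_force: 31.4
```

```bash
python3 foot.py
```

```text
[(array([185.35135135, 297.37837838]), 74), (array([188.41509434, 182.64150943]), 53)] [137.6 111.   17.3]
[141.6   1.7 151.9] [-10.64735695  -6.19206599   7.25412846] 14.3
```

drive_tool --deltas '[0,-0.04,0.06,0,0,-0.04,0.06,0,0,0,0,0]'

```text
time_s: 14.6
tool_pos: [0.4126, 0.2512, 0.1502]
eef_rot: [3.05, 0.714, 0.002]
contact_force: [-7.9, -21.1, 32.1]
gripper_width: 0.0106
finger_force: 34.4
```

```bash
python3 foot.py
```

```text
[(array([185.24, 297.32]), 75), (array([188.49056604, 182.69811321]), 53)] [137.9 110.7  16.9]
[142.2   0.8 150.3] [ -8.27278199 -21.051671    31.3926004 ] 14.7
```

drive_tool --deltas '[0,0.03,-0.06,0,0,0,0,0]'

```text
time_s: 14.9
tool_pos: [0.4128, 0.2509, 0.1507]
eef_rot: [3.055, 0.711, 0.002]
contact_force: [-5.0, -14.9, 15.1]
gripper_width: 0.011
finger_force: 32.8
```

drive_tool --deltas '[0,0,0,0,0,0,0,0,0,0,-0.3,0,0,0,-0.8,0]' --gripper 0.36

```text
time_s: 15.3
tool_pos: [0.4118, 0.2538, 0.2001]
eef_rot: [3.058, 0.711, -0.003]
contact_force: [0.3, 1.4, -0.5]
gripper_width: 0.0308
finger_force: 0.0
```

```bash
python3 foot.py
python3 - <<'E'
from h import *
p=pose()[0]; q=np.array([.4703,-.330,.15])
st=rows(line(q,13),27.9); q[2]=.03; rows(line(q,3,st[0]),None,st)
E
```

```text
[(array([185.29333333, 297.29333333]), 75), (array([188.41509434, 182.64150943]), 53)] [137.7 110.9  17.3]
[146.6  -4.9 207.4] [0.34949607 1.0842702  1.12293462] 15.4
p0 [0.4159 0.2576 0.2074] yaw0 26.3
[[-0.33, 0.85, 0.08, -0.02], [-0.33, 0.85, 0.08, -0.02], [-0.33, 0.85, 0.08, -0.02], [-0.33, 0.85, 0.08, -0.02], [-0.33, 0.85, 0.08, -0.02], [-0.34, 0.84, 0.08, -0.02], [-0.34, 0.84, 0.08, -0.02], [-0.34, 0.84, 0.08, -0.02], [-0.34, 0.84, 0.08, -0.02], [-0.34, 0.84, 0.08, -0.02], [-0.34, 0.84, 0.08, -0.02], [-0.35, 0.84, 0.08, -0.02], [-0.35, 0.84, 0.08, -0.02]]
p0 [0.4159 0.2576 0.2074] yaw0 27.9
[[-0.01, 0.0, 0.8, -0.0], [-0.01, 0.0, 0.8, -0.0], [-0.01, 0.0, 0.8, -0.0]]
```

drive_tool --deltas '[-0.33,0.85,0.08,0,-0.33,0.85,0.08,0,-0.33,0.85,0.08,0,-0.33,0.85,0.08,0,-0.33,0.85,0.08,0,-0.34,0.84,0.08,0,-0.34,0.84,0.08,0,-0.34,0.84,0.08,0]'

```text
time_s: 16.2
tool_pos: [0.4435, -0.1107, 0.1702]
eef_rot: [3.058, 0.712, 0.01]
contact_force: [0.6, 0.4, 0.6]
gripper_width: 0.0306
finger_force: 0.0
```

drive_tool --deltas '[-0.34,0.84,0.08,-0.25,-0.34,0.84,0.08,0,-0.34,0.84,0.08,0,-0.35,0.84,0.08,0,-0.35,0.84,0.08,0,0,0,0,0,0,0,0,0]' --gripper 1

```text
time_s: 16.9
tool_pos: [0.4622, -0.3366, 0.149]
eef_rot: [3.049, 0.747, 0.003]
contact_force: [-0.5, 0.3, -0.4]
gripper_width: 0.0856
finger_force: 0.0
```

Run:
```python
from h import *
p=pose()[0]; q=np.array([.4703,-.330,.1])
st=rows(line(q,2),27.9); q[2]=.024; rows(line(q,3,st[0]),None,st)
```

```text
p0 [ 0.4622 -0.3366  0.149 ] yaw0 27.5
[[0.1, -0.02, 0.49, -0.03], [0.1, -0.02, 0.49, -0.03]]
p0 [ 0.4622 -0.3366  0.149 ] yaw0 27.9
[[-0.0, -0.0, 0.51, -0.0], [-0.0, -0.0, 0.51, -0.0], [-0.0, -0.0, 0.51, -0.0]]
```

drive_tool --deltas '[0.1,-0.02,0.49,-0.03,0.1,-0.02,0.49,-0.03,0,0,0.5,0,0,0,0.5,0,0,0,0.45,0,0,0,0,0,0,0,0,0]'

```text
time_s: 17.6
tool_pos: [0.4701, -0.3282, 0.0279]
eef_rot: [3.046, 0.763, 0.002]
contact_force: [1.5, 0.5, -0.5]
gripper_width: 0.0854
finger_force: 0.0
```

drive_tool --deltas '[0,0,0,0,0,0,0,0,0,0,0,0,0,0,0,0,0,0,0,0,0,0,0,0]' --gripper 0 --grip_force 22

```text
time_s: 18.2
tool_pos: [0.4701, -0.3289, 0.0287]
eef_rot: [3.046, 0.76, 0.004]
contact_force: [-0.0, 3.2, 7.0]
gripper_width: 0.0594
finger_force: 23.3
```

drive_tool --deltas '[0,0,-0.3,0,0,0,-0.6,0,0,0,-0.8,0,0,0,0,0]'

```text
time_s: 18.6
tool_pos: [0.4722, -0.3305, 0.1178]
eef_rot: [3.04, 0.759, 0.015]
contact_force: [1.1, -0.5, -1.1]
gripper_width: 0.0589
finger_force: 24.8
```

Run:
```python
from h import *
t,s=[optics.get_image(n) for n in("top","side")]
a=cv2.resize(t["color"][180:300,340:460],(480,480)); b=cv2.resize(s["color"][300:420,170:290],(480,480))
cv2.imwrite("pics/g4.png",cv2.resize(np.hstack([a,b]),(800,400))[:,:,::-1]); st=status.sense(); print(pose()[0],st["q"],st["gripper_width"],st["contact_force"])
```

```text
[ 0.46913256 -0.32882268  0.11305218] [-3.28860723e-01  4.34488696e-01 -3.04810806e-01 -5.51196726e-04
 -8.28697561e-01  2.38771382e+00] 0.059116944508829664 [-0.76393936  0.6416984  -1.20733518]
```

View pics/g4.png

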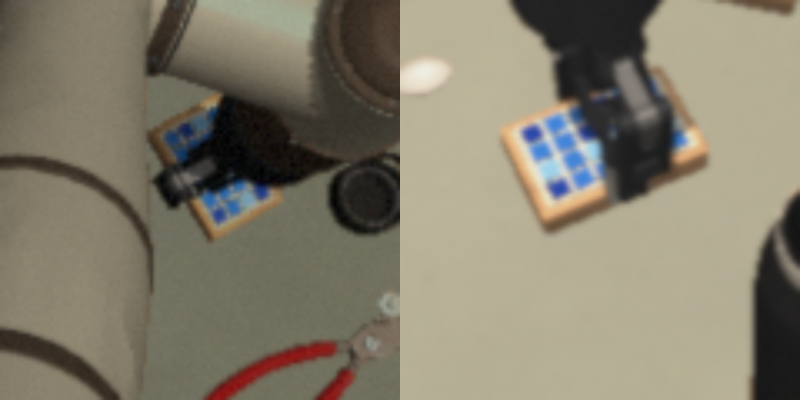

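The mosaic is lifted, held across its 60 mm width and centred, as both views show. Next I'll turn it and carry it to the easel.

```bash
cat >> h.py <<'E'
def piv(along,up): # TCP for pad pivot at board coords (m)
    x,z=polar(along,up,38); return E(x,0,z+.017)
E
python3 - <<'E'
from h import *
q=piv(.064,.072); print(q,inE(q))
p=pose()[0]; m=p+(q-p)*.3; m[2]=.18
pts=line(m,5)+line(q,11,m); rows(pts,-64.1)
E
```

```text
[0.4728333  0.12909186 0.14313911] [  6.1  -0.  143.1]
p0 [ 0.4691 -0.3288  0.1131] yaw0 27.9
[[0.26, -0.48, -0.27, 0.96], [0.21, -0.51, -0.27, 0.96], [0.16, -0.53, -0.27, 0.96], [0.11, -0.54, -0.27, 0.96], [0.05, -0.55, -0.27, 0.96], [-0.0, -0.58, 0.07, 0.96], [-0.06, -0.58, 0.07, 0.96], [-0.12, -0.57, 0.07, 0.96], [-0.18, -0.56, 0.07, 0.96], [-0.23, -0.53, 0.07, 0.96], [-0.28, -0.51, 0.07, 0.96], [-0.33, -0.48, 0.07, 0.96], [-0.38, -0.44, 0.07, 0.96], [-0.42, -0.4, 0.07, 0.96], [-0.46, -0.36, 0.07, 0.96], [-0.49, -0.31, 0.07, 0.96]]
```

drive_tool --deltas '[0.26,-0.48,-0.27,0.96,0.21,-0.51,-0.27,0.96,0.16,-0.53,-0.27,0.96,0.11,-0.54,-0.27,0.96,0.05,-0.55,-0.27,0.96,0,-0.58,0.07,0.96,-0.06,-0.58,0.07,0.96,-0.12,-0.57,0.07,0.96]'

```text
time_s: 19.5
tool_pos: [0.4697, -0.1027, 0.1674]
eef_rot: [3.101, -0.502, -0.004]
contact_force: [0.5, 0.6, -1.0]
gripper_width: 0.0592
finger_force: 24.8
```

drive_tool --deltas '[-0.18,-0.56,0.07,0.96,-0.23,-0.53,0.07,0.96,-0.28,-0.51,0.07,0.96,-0.33,-0.48,0.07,0.96,-0.38,-0.44,0.07,0.96,-0.42,-0.4,0.07,0.96,-0.46,-0.36,0,0.96,-0.49,-0.31,0,0.96]'

```text
time_s: 20.3
tool_pos: [0.4721, 0.1296, 0.1463]
eef_rot: [2.655, -1.674, -0.003]
contact_force: [0.1, 1.0, -1.2]
gripper_width: 0.0588
finger_force: 24.8
```

drive_tool --deltas '[0,0,0,0,0,0,0,0]'

```text
time_s: 20.5
tool_pos: [0.4723, 0.1289, 0.1465]
eef_rot: [2.661, -1.665, -0.003]
contact_force: [0.5, 0.2, -0.4]
gripper_width: 0.0588
finger_force: 24.8
```

Run:
```python
from h import *
t,s=[optics.get_image(n) for n in("top","side")]
a=cv2.resize(t["color"][170:310,130:270],(560,560)); b=cv2.resize(s["color"][80:240,160:320],(560,560))
cv2.imwrite("pics/g5.png",cv2.resize(np.hstack([a,b]),(800,400))[:,:,::-1])
st=status.sense(); print(inE(pose()[0]),st["gripper_width"],st["contact_force"],st["q"][5])
print([inE(piv(.064,u)).tolist() for u in(.06,.046,.021)])
st=rows(line(piv(.064,.048),3),-64.1); rows(line(piv(.064,.022),6,st[0]),None,st)
```

```text
[  5.3   0.7 147. ] 0.0590804123733346 [ 0.49260655 -0.47491205 -1.07001841] -0.14645382206356122
[[13.5, 0.0, 133.7], [22.1, 0.0, 122.7], [37.5, -0.0, 103.0]]
p0 [0.4725 0.1281 0.147 ] yaw0 -64.2
[[-0.1, -0.01, 0.15, -0.01], [-0.1, -0.01, 0.15, -0.01], [-0.1, -0.01, 0.15, -0.01]]
p0 [0.4725 0.1281 0.147 ] yaw0 -64.1
[[-0.05, -0.0, 0.07, -0.0], [-0.05, -0.0, 0.07, -0.0], [-0.05, -0.0, 0.07, -0.0], [-0.05, -0.0, 0.07, -0.0], [-0.05, -0.0, 0.07, -0.0], [-0.05, -0.0, 0.07, -0.0]]
```

View pics/g5.png

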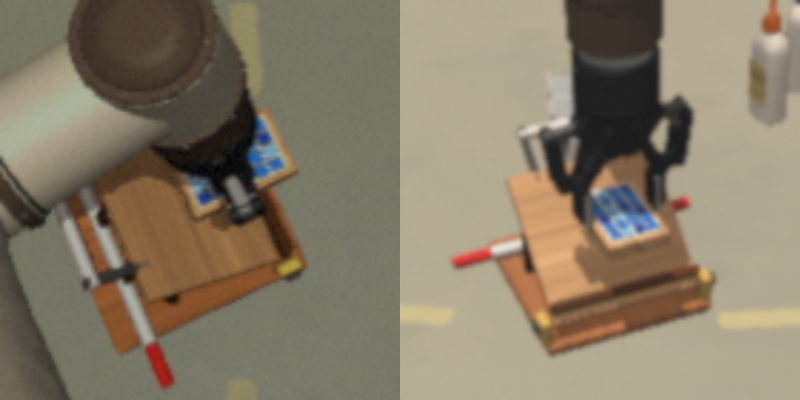

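The panel is level over the easel, aligned with the slope direction, and its lower end faces the ledge. I'll lower it along the board's normal.

drive_tool --deltas '[-0.1,0,0.15,0,-0.1,0,0.15,0,-0.1,0,0.15,0,-0.05,0,0.07,0,-0.05,0,0.07,0,0,0,0,0]'

```text
time_s: 21.2
tool_pos: [0.4647, 0.1448, 0.1187]
eef_rot: [2.659, -1.664, 0.003]
contact_force: [2.8, -9.7, 5.6]
gripper_width: 0.0588
finger_force: 26.8
```

drive_tool --deltas '[-0.05,0,0.07,0,-0.05,0,0.07,0,0,0,0,0]'

```text
time_s: 21.5
tool_pos: [0.4627, 0.1488, 0.112]
eef_rot: [2.659, -1.665, 0.004]
contact_force: [3.7, -12.1, 7.8]
gripper_width: 0.0595
finger_force: 31.6
```

Run:
```python
from h import *
st=status.sense(); print(inE(pose()[0]),st["gripper_width"],st["contact_force"])
rows(line(piv(.064,.022),3))
```

```text
[ 28.3   0.5 112. ] 0.059452894807346494 [  3.70699173 -12.0610399    7.81706279]
p0 [0.4627 0.1488 0.112 ] yaw0 -64.1
[[-0.06, -0.0, 0.05, -0.0], [-0.06, -0.0, 0.05, -0.0], [-0.06, -0.0, 0.05, -0.0]]
```

drive_tool --deltas '[-0.06,0,0.06,0,-0.06,0,0.06,0,-0.05,0,0.05,0,0,0,0,0]'

```text
time_s: 21.9
tool_pos: [0.4593, 0.1555, 0.1041]
eef_rot: [2.658, -1.663, 0.005]
contact_force: [7.0, -18.2, 9.5]
gripper_width: 0.0589
finger_force: 40.1
```

Run:
```python
from h import *
t,s=[optics.get_image(n) for n in("top","side")]
a=cv2.resize(t["color"][170:310,130:270],(560,560)); b=cv2.resize(s["color"][80:240,160:320],(560,560))
cv2.imwrite("pics/g6.png",cv2.resize(np.hstack([a,b]),(800,400))[:,:,::-1])
st=status.sense(); print(inE(pose()[0]),st["gripper_width"],st["contact_force"])
```

```text
[ 35.7   0.6 104.1] 0.05889047623556322 [  6.15383592 -17.90607089   9.86635211]
```

View pics/g6.png

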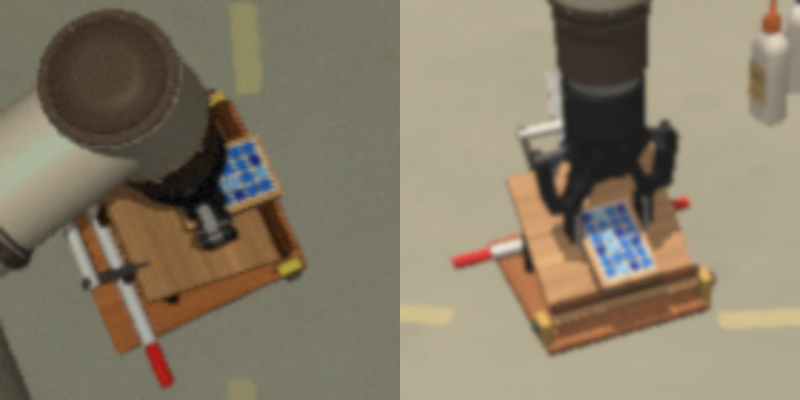

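The panel has tilted to the slope and lies nearly flat, just above the ledge. I'll release it.

drive_tool --deltas '[0,0,0,0,0,0,0,0,0,0,0,0,0,0,0,0]' --gripper 0.9

```text
time_s: 22.4
tool_pos: [0.4586, 0.1596, 0.1027]
eef_rot: [2.662, -1.668, -0.0]
contact_force: [1.1, -0.6, 0.1]
gripper_width: 0.0769
finger_force: 0.0
```

drive_tool --deltas '[0.1,0,-0.4,0,0.1,0,-0.8,0,0,0,-0.9,0,0.5,0,-0.5,0,0.9,0,0,0,0.9,0,0,0,0.9,0,0,0,0,0,0,0]'

```text
time_s: 23.2
tool_pos: [0.5341, 0.0028, 0.2323]
eef_rot: [2.657, -1.676, 0.0]
contact_force: [-0.8, 0.5, 0.2]
gripper_width: 0.0768
finger_force: 0.0
```

Run:
```python
from h import *
t,s=[optics.get_image(n) for n in("top","side")]
np.save("pics/t.npy",t,allow_pickle=True);np.save("pics/s.npy",s,allow_pickle=True)
a=cv2.resize(t["color"][170:310,130:270],(560,560),interpolation=cv2.INTER_CUBIC); b=cv2.resize(s["color"][80:240,160:320],(560,560),interpolation=cv2.INTER_CUBIC)
cv2.imwrite("pics/g7.png",cv2.resize(np.hstack([a,b]),(800,400))[:,:,::-1])
print(inE(pose()[0]))
c,sn=np.cos(np.radians(38)),np.sin(np.radians(38))
n=-EX*sn+np.array([0,0,c]); u=EX*c+np.array([0,0,sn]); H=E(0,0,.03)
for d,b in((t,(160,190,240,270)),(s,(210,120,310,200))):
    m=mask(d,"blue",b); y,x=np.nonzero(m); o,v=ray(d,np.c_[x,y].astype(float))
    q=o+v*(((H+n*.028-o)@n)/(v@n))[:,None]-H; k=np.c_[q@u,q@EY]*1e3
    print(len(x),cv2.minAreaRect(k.astype(np.float32)), k.mean(0))
P=[polar(a,b,38) for a,b in((.014,.01),(.145,.01))]; P=[E(x,y,z) for x,z in P for y in(.075,-.075)]
print(((proj(t,P)-[130,170])*2.857).round().tolist(),((proj(s,P)-[160,80])*2.5+[400,0]).round().tolist())
```

```text
[-1.312e+02  1.000e-01  2.322e+02]
199 ((35.17070770263672, -1.0303993225097656), (68.02184295654297, 43.85455322265625), 2.289428949356079) [35.22827412 -1.15905082]
118 ((46.374237060546875, 0.10092735290527344), (64.58946990966797, 41.31498336791992), 3.0396182537078857) [44.10824805  0.12963501]
[[277.0, 257.0], [207.0, 106.0], [148.0, 299.0], [77.0, 134.0]] [[549.0, 302.0], [694.0, 262.0], [506.0, 173.0], [651.0, 138.0]]
```

View pics/g7.png

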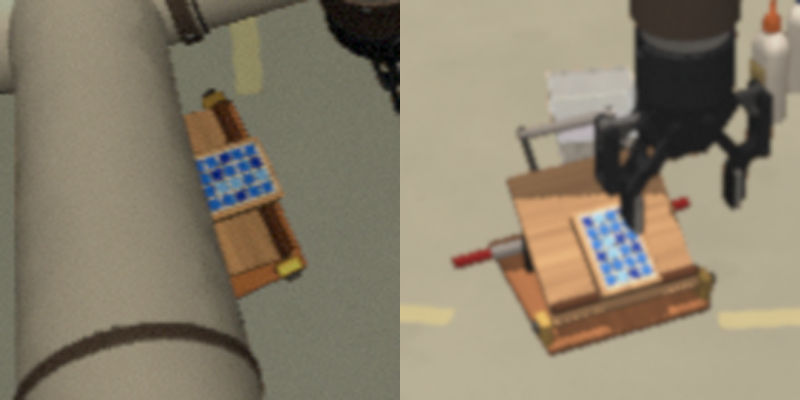

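drive_tool --deltas '[0.9,0,0,0,0.9,0,0,0,0.9,0,0,0,0.9,0,0,0,0.9,0.3,0,0,0.9,0.3,0,0,0,0,0,0]'

```text
time_s: 24.0
tool_pos: [0.6235, -0.2531, 0.2316]
eef_rot: [2.658, -1.673, -0.001]
contact_force: [0.3, 0.4, -0.9]
gripper_width: 0.077
finger_force: 0.0
```

Run:
```python
from h import *
t,s=[optics.get_image(n) for n in("top","side")]
a=cv2.resize(t["color"][170:310,130:270],(560,560),interpolation=cv2.INTER_CUBIC); b=cv2.resize(s["color"][80:240,160:320],(560,560),interpolation=cv2.INTER_CUBIC)
cv2.imwrite("pics/g8.png",cv2.resize(np.hstack([a,b]),(800,400))[:,:,::-1])
c,sn=np.cos(np.radians(38)),np.sin(np.radians(38))
n=-EX*sn+np.array([0,0,c]); u=EX*c+np.array([0,0,sn]); H=E(0,0,.03)
for d,b in((t,(160,190,240,270)),(s,(210,120,310,200))):
    m=mask(d,"blue",b); y,x=np.nonzero(m); o,v=ray(d,np.c_[x,y].astype(float))
    q=o+v*(((H+n*.028-o)@n)/(v@n))[:,None]-H; k=np.c_[q@u,q@EY]*1e3
    print(len(x),cv2.minAreaRect(k.astype(np.float32)), k.mean(0))
```

```text
227 ((41.05363464355469, -0.8360958099365234), (79.66325378417969, 43.99164581298828), 2.106576442718506) [42.37238072 -1.660087  ]
119 ((46.374237060546875, 0.10092735290527344), (64.58946990966797, 41.31498336791992), 3.0396182537078857) [47.28140684 -1.66704408]
```

View pics/g8.png

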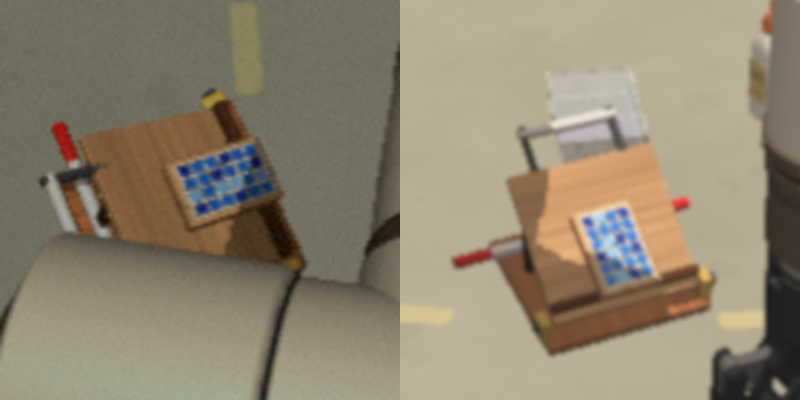

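The top view shows the mosaic's lower edge resting over the ledge strip: its centre is about 45 mm along the board instead of 59. I'll re-grip it and move it about 20 mm up the slope.

Run:
```python
from h import *
q=E(.0195,-.001,.2); st=rows(line(q,8),-64.1); q=E(.0195,-.001,.097); st=rows(line(q,4,st[0]),None,st)
print(pose()[0])
```

```text
p0 [ 0.6232 -0.2494  0.232 ] yaw0 -64.2
[[-1.05, -0.08, 0.08, -0.0], [-1.05, -0.08, 0.08, -0.0], [-1.05, -0.08, 0.08, -0.0], [-1.05, -0.08, 0.08, -0.0], [-1.05, -0.08, 0.08, -0.0], [-1.05, -0.08, 0.08, -0.0], [-1.05, -0.08, 0.08, -0.0], [-1.05, -0.08, 0.08, -0.0]]
p0 [ 0.6232 -0.2494  0.232 ] yaw0 -64.1
[[0.0, -0.0, 0.51, -0.0], [0.0, -0.0, 0.51, -0.0], [0.0, -0.0, 0.51, -0.0], [0.0, -0.0, 0.51, -0.0]]
[ 0.62323111 -0.24942976  0.23203688]
```

drive_tool --deltas '[-0.95,-0.07,0.08,0,-0.95,-0.07,0.08,0,-0.95,-0.07,0.08,0,-0.95,-0.07,0.08,0,-0.95,-0.07,0.08,0,-0.95,-0.07,0.08,0,-0.95,-0.07,0.08,0,-0.95,-0.07,0.08,0]' --gripper 1

```text
time_s: 24.9
tool_pos: [0.4808, 0.1076, 0.2013]
eef_rot: [-2.664, 1.664, -0.001]
contact_force: [0.6, 0.9, -0.5]
gripper_width: 0.0855
finger_force: 0.0
```

drive_tool --deltas '[-0.8,-0.07,0,0,0,0,0,0,0,0,0,0]'

```text
time_s: 25.2
tool_pos: [0.4674, 0.1439, 0.2012]
eef_rot: [-2.665, 1.662, -0.0]
contact_force: [-0.1, 0.2, 0.8]
gripper_width: 0.0856
finger_force: 0.0
```

Run:
```python
from h import *
print(inE(pose()[0])); q=E(.0195,-.001,.097); rows(line(q,4),-64.1)
```

```text
[ 21.8  -1.6 201.2]
p0 [0.4674 0.1439 0.2012] yaw0 -63.9
[[0.01, 0.0, 0.52, 0.01], [0.01, 0.0, 0.52, 0.01], [0.01, 0.0, 0.52, 0.01], [0.01, 0.0, 0.52, 0.01]]
```

drive_tool --deltas '[0.02,0.01,0.52,0.03,0.02,0.01,0.52,0,0,0.01,0.52,0,0,0,0.5,0,0,0,0,0]'

```text
time_s: 25.7
tool_pos: [0.4661, 0.1375, 0.0951]
eef_rot: [2.652, -1.672, -0.005]
contact_force: [0.0, -0.1, 0.6]
gripper_width: 0.0854
finger_force: 0.0
```

drive_tool --deltas '[0,0,0,0,0,0,0,0,0,0,0,0,0,0,0,0,0,0,0,0]' --gripper 0 --grip_force 35

```text
time_s: 26.2
tool_pos: [0.4693, 0.1396, 0.0995]
eef_rot: [-2.657, 1.671, -0.003]
contact_force: [0.0, -2.5, 7.3]
gripper_width: 0.0582
finger_force: 37.7
```

drive_tool --deltas '[0,0,-0.1,0,0.05,0,-0.12,0,-0.15,0,-0.12,0,-0.16,0,-0.13,0,0,0,0,0]'

```text
time_s: 26.7
tool_pos: [0.4628, 0.1524, 0.1225]
eef_rot: [-2.658, 1.67, -0.001]
contact_force: [0.9, 0.2, -0.8]
gripper_width: 0.0584
finger_force: 37.7
```

```bash
cat > look.py <<'E'
from h import *
import sys
t,s=[optics.get_image(n) for n in("top","side")]
a=cv2.resize(t["color"][170:310,130:270],(560,560),interpolation=cv2.INTER_CUBIC); b=cv2.resize(s["color"][80:240,160:320],(560,560),interpolation=cv2.INTER_CUBIC)
cv2.imwrite(sys.argv[1],cv2.resize(np.hstack([a,b]),(800,400))[:,:,::-1])
st=status.sense(); p=inE(pose()[0]); print(p,st["gripper_width"],st["contact_force"])
c,sn=np.cos(np.radians(38)),np.sin(np.radians(38)); x,z=p[0],p[2]-47
print("pivot along,up",x*c+z*sn,-x*sn+z*c)
F=st["contact_force"]; fx=F@EX; print("F along,normal",fx*c+F[2]*sn,-fx*sn+F[2]*c)
n=-EX*sn+np.array([0,0,c]); u=EX*c+np.array([0,0,sn]); H=E(0,0,.03)
for d,b in((t,(160,190,240,270)),(s,(210,120,310,200))):
    m=mask(d,"blue",b); y,x=np.nonzero(m); o,v=ray(d,np.c_[x,y].astype(float))
    q=o+v*(((H+n*.028-o)@n)/(v@n))[:,None]-H; k=np.c_[q@u,q@EY]*1e3
    print(len(x),[np.round(w,1) for w in cv2.minAreaRect(k.astype(np.float32))])
E
python3 look.py pics/g9.png
```

```text
[ 30.9  -0.4 121.5] 0.05841138854664286 [-0.51693729 -0.05846339 -0.70641662]
pivot along,up 70.21631219820924 39.68286155613794
F along,normal -0.29842378517102863 -0.6633013476829469
84 [array([59.5, -6.2]), array([79.5, 45.7]), np.float64(1.0)]
111 [array([71.9, -3.4]), array([65.9, 41.8]), np.float64(4.6)]
```

View pics/g9.png

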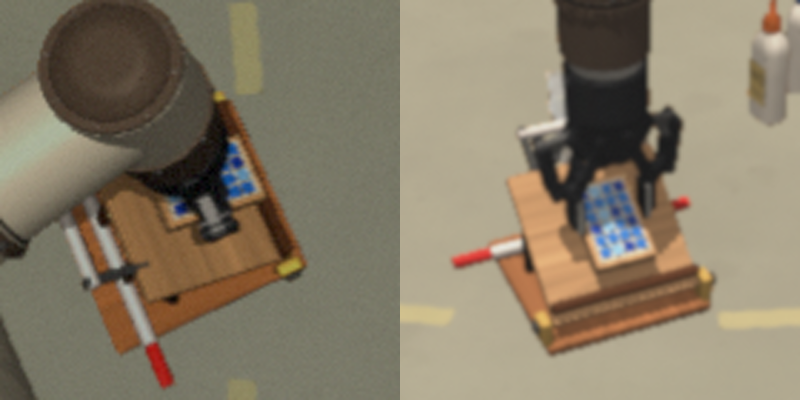

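I've used up the picture viewings, so the rest goes by numbers. The mosaic is now clear of the ledge, about 12 mm above the face. I'll lower it along the normal.

drive_tool --deltas '[-0.05,0,0.07,0,-0.05,0,0.07,0,-0.05,0,0.06,0,0,0,0,0]'

```text
time_s: 27.2
tool_pos: [0.4594, 0.157, 0.111]
eef_rot: [2.657, -1.671, 0.001]
contact_force: [1.8, -4.8, 1.9]
gripper_width: 0.0583
finger_force: 37.6
```

```bash
python3 look.py pics/g10.png
```

```text
[ 3.700e+01 -1.000e-01  1.112e+02] 0.05850863549738955 [ 2.15188921 -4.37903281  2.06198142]
pivot along,up 68.68186459935598 27.81081579450219
F along,normal -2.5753339031560882 4.628763344802994
78 [array([64.6, -1.9]), array([44.1, 74.7]), np.float64(89.0)]
108 [array([65.8,  1.2]), array([65.5, 40.5]), np.float64(3.0)]
```

drive_tool --deltas '[-0.05,0,0.05,0,-0.05,0,0.05,0,0,0,0,0]'

```text
time_s: 27.6
tool_pos: [0.4581, 0.1598, 0.1076]
eef_rot: [2.657, -1.669, 0.005]
contact_force: [4.7, -13.9, 10.4]
gripper_width: 0.0582
finger_force: 40.9
```

```bash
python3 look.py pics/g11.png
```

```text
[ 4.010e+01 -1.000e-01  1.076e+02] 0.0588894337656991 [  4.48382497 -13.39781275   9.43919965]
pivot along,up 68.90831662436443 23.065426508008446
F along,normal -5.229190849722512 16.064007935712297
71 [array([67.9,  0.8]), array([42.1, 70.3]), np.float64(89.0)]
123 [array([65.3,  2.5]), array([40.6, 67.2]), np.float64(89.7)]
```

drive_tool --deltas '[0.04,0,0.02,0,0.03,0,0.025,0,0.03,0,0.025,0,0,0,0,0]'

```text
time_s: 28.1
tool_pos: [0.4608, 0.1576, 0.1052]
eef_rot: [-2.66, 1.67, -0.004]
contact_force: [-0.7, -3.4, 15.1]
gripper_width: 0.0584
finger_force: 41.3
```

```bash
python3 look.py pics/g12.png
```

```text
[ 37.   -1.7 105.2] 0.05818348236743864 [-0.03884873 -4.64475548 15.3755352 ]
pivot along,up 64.98789574740204 23.082751272861863
F along,normal 6.187009639086808 14.678012538898706
71 [array([63.6, -0.9]), array([42.2, 69.6]), np.float64(89.0)]
117 [array([62.1,  1. ]), array([40.6, 67.7]), np.float64(89.8)]
```

drive_tool --deltas '[0.045,0,0.01,0,0.03,0,0.025,0,0.03,0,0.02,0,0,0,0,0]'

```text
time_s: 28.6
tool_pos: [0.463, 0.1538, 0.102]
eef_rot: [-2.658, 1.67, -0.003]
contact_force: [-2.3, -1.0, 13.0]
gripper_width: 0.0591
finger_force: 40.9
```

```bash
python3 look.py pics/g13.png
```

```text
[ 32.6  -2.  102. ] 0.058531771033987094 [-1.2791931  -1.03281319 12.75765875]
pivot along,up 59.55053171049034 23.270027352753246
F along,normal 7.562581835041045 10.281164846487545
73 [array([58.8, -0.7]), array([70. , 43.8]), np.float64(0.3)]
119 [array([56.9,  0.5]), array([67.3, 41.4]), np.float64(0.6)]
```

drive_tool --deltas '[0,0,0,0,0,0,0,0,0,0,0,0,0,0,0,0]' --gripper 0.9

```text
time_s: 29.1
tool_pos: [0.4614, 0.153, 0.0996]
eef_rot: [2.658, -1.673, -0.001]
contact_force: [-0.5, 0.4, 0.1]
gripper_width: 0.0768
finger_force: 0.0
```

drive_tool --deltas '[0,0,-0.4,0,0,0,-0.8,0,0,0,-0.9,0,0.5,0,-0.5,0,0.9,0,0,0,0.9,0,0,0,0.9,0,0,0,0.9,0,0,0]'

```text
time_s: 29.9
tool_pos: [0.5507, -0.0333, 0.2299]
eef_rot: [2.659, -1.673, -0.0]
contact_force: [0.5, 1.2, 0.2]
gripper_width: 0.0766
finger_force: 0.0
```

drive_tool --deltas '[0.9,0,0,0,0.9,0.3,0,0,0.9,0.6,0,0,0.9,0.6,0,0,0,0.6,0,0,0,0,0,0]'

```text
time_s: 30.5
tool_pos: [0.5318, -0.2335, 0.2292]
eef_rot: [2.654, -1.679, -0.005]
contact_force: [-0.5, 0.0, -0.6]
gripper_width: 0.0771
finger_force: 0.0
```

```bash
python3 look.py pics/g14.png
python3 - <<'E'
from h import *
t,s=[optics.get_image(n) for n in("top","side")]
# triangulate the blue field's four corners; heights above the board face
c4=[]
for d,b in((t,(160,190,240,270)),(s,(210,120,310,200))):
    m=cv2.morphologyEx(mask(d,"blue",b),cv2.MORPH_CLOSE,np.ones((5,5),np.uint8)); y,x=np.nonzero(m)
    W=plane(d,np.c_[x,y],.09); k=np.c_[(W-O)@EX,(W-O)@EY]; q=cv2.boxPoints(cv2.minAreaRect((k*1e3).astype(np.float32)))
    q=sorted(q.tolist()); q=sorted(q[:2],key=lambda a:a[1])+sorted(q[2:],key=lambda a:a[1])
    c4.append(proj(d,[E(a/1e3,b/1e3,.09) for a,b in q]))
P=tri(t,c4[0],s,c4[1]); a=np.radians(38)
for p in P: e=inE(p[:3]); z=e[2]-30; print("along",round(e[0]*np.cos(a)+z*np.sin(a),1),"y",e[1],"above face",round(-e[0]*np.sin(a)+z*np.cos(a)-10,1))
# other items moved?
t0,s0=[np.load(f"pics/{n}0.npy",allow_pickle=True).item() for n in("top","side")]
for n,(x0,y0,x1,y1) in dict(orange=(240,265,300,305),cup=(175,248,212,280),drop=(325,292,350,332)).items():
    print(n,np.abs(s["color"][y0:y1,x0:x1].astype(int)-s0["color"][y0:y1,x0:x1]).mean())
E
```

```text
[-345.4  102.3  229.9] 0.0765935560555711 [ 0.21109003  0.2218133  -0.13041091]
pivot along,up -159.57443045869883 356.7766404121518
F along,normal 0.004287732556502805 -0.168843762169464
250 [array([58.3, -0.9]), array([43.5, 70.9]), np.float64(89.1)]
37 [array([56.1, 11.3]), array([19. , 66.4]), np.float64(88.0)]
along 21.6 y -6.4 above face 22.1
along 26.7 y 26.9 above face 17.0
along 90.4 y -15.7 above face 12.6
along 95.3 y 16.4 above face 7.8
orange 17.807222222222222
cup 14.460022522522523
drop 13.112333333333334
```

drive_tool --deltas '[0,-0.7,0,0,0,-0.7,0,0,0.5,-0.7,0,0,0.5,0,0,0,0,0,0,0]'

```text
time_s: 31.2
tool_pos: [0.6532, -0.231, 0.2283]
eef_rot: [2.659, -1.672, -0.001]
contact_force: [-0.4, 0.2, -0.7]
gripper_width: 0.0765
finger_force: 0.0
```

```bash
python3 look.py pics/g15.png
python3 - <<'E'
from h import *
t,s=[optics.get_image(n) for n in("top","side")]
c=[]
for d,b in((t,(160,190,240,270)),(s,(210,120,310,200))):
    m=cv2.morphologyEx(mask(d,"blue",b),cv2.MORPH_CLOSE,np.ones((5,5),np.uint8)); y,x=np.nonzero(m)
    h=cv2.boxPoints(cv2.minAreaRect(np.c_[x,y].astype(np.float32)))
    W=plane(d,h,.09); c.append(h[np.lexsort(((W-O)@EY>0,(W-O)@EX>np.mean((W-O)@EX)))])
P=tri(t,c[0],s,c[1]); a=np.radians(38)
for p in P: e=inE(p[:3]); z=e[2]-30; print("along",round(e[0]*np.cos(a)+z*np.sin(a),1),"y",e[1],"above face",round(-e[0]*np.sin(a)+z*np.cos(a)-10,1))
E
```

```text
[-395.    -3.8  229.1] 0.07647621602274571 [-0.76773623  0.68555752  0.14327324]
pivot along,up -199.1522930178528 386.6830409854191
F along,normal 0.8384312076740321 -0.47323790620131634
250 [array([58.4, -1.3]), array([43.9, 70.8]), np.float64(88.5)]
117 [array([56.8,  0.2]), array([40.6, 67.6]), np.float64(89.8)]
along 22.1 y -19.1 above face 25.0
along 22.4 y 19.6 above face 12.8
along 92.6 y -21.6 above face 17.7
along 92.7 y 16.5 above face 5.7
```

The mosaic measures at 58 mm along the board and centred within 1 mm, with its outline consistent with lying flat. A gentle press near its lower edge will confirm that it is seated.

Run:
```python
from h import *
st=rows(line(E(.008,0,.2),9),-64.1); rows(line(E(.008,0,.115),3,st[0]),None,st)
```

```text
p0 [ 0.6508 -0.23    0.23  ] yaw0 -64.3
[[-0.89, 0.01, 0.07, -0.0], [-0.89, 0.01, 0.07, -0.0], [-0.89, 0.01, 0.07, -0.0], [-0.89, 0.01, 0.07, -0.0], [-0.89, 0.01, 0.07, -0.0], [-0.89, 0.01, 0.07, -0.0], [-0.89, 0.01, 0.07, -0.0], [-0.89, 0.01, 0.07, -0.0], [-0.89, 0.01, 0.07, -0.0]]
p0 [ 0.6508 -0.23    0.23  ] yaw0 -64.1
[[0.0, -0.0, 0.57, -0.0], [0.0, -0.0, 0.57, -0.0], [0.0, -0.0, 0.57, -0.0]]
```

drive_tool --deltas '[-0.89,0.01,0.07,0,-0.89,0.01,0.07,0,-0.89,0.01,0.07,0,-0.89,0.01,0.07,0,-0.89,0.01,0.07,0,-0.89,0.01,0.07,0,-0.89,0.01,0.07,0,-0.89,0.01,0.07,0]' --gripper 0

```text
time_s: 32.2
tool_pos: [0.4917, 0.0899, 0.2028]
eef_rot: [-2.658, 1.671, -0.001]
contact_force: [0.8, 0.6, 0.4]
gripper_width: 0.0002
finger_force: 0.0
```

drive_tool --deltas '[-0.89,0,0.07,0,0,0,0.57,0,0,0,0.57,0,0,0,0.5,0,0,0,0,0,0,0,0,0]'

```text
time_s: 32.8
tool_pos: [0.4741, 0.1286, 0.1174]
eef_rot: [-2.659, 1.672, -0.001]
contact_force: [0.3, 0.6, 0.7]
gripper_width: -0.0002
finger_force: 0.0
```

Run:
```python
from h import *
s=status.sense();print(inE(s["tool_pos"]),s["contact_force"],s["gripper_width"])
```

```text
[  5.1  -0.9 117.4] [0.27207707 0.63466839 0.71305078] -0.00022874529968095988
```

drive_tool --deltas '[0,0,0.15,0,0,0,0.08,0,0,0,0.05,0,0,0,0,0]'

```text
time_s: 33.2
tool_pos: [0.4741, 0.1282, 0.1025]
eef_rot: [2.659, -1.673, -0.0]
contact_force: [0.1, -0.2, 0.1]
gripper_width: 0.0
finger_force: 0.0
```

drive_tool --deltas '[0,0,0.05,0,0,0,0,0]'

```text
time_s: 33.4
tool_pos: [0.474, 0.1283, 0.0999]
eef_rot: [2.659, -1.673, -0.0]
contact_force: [-0.4, -0.5, -0.5]
gripper_width: -0.0002
finger_force: 0.0
```

drive_tool --deltas '[0,0,0.04,0,0,0,0,0]'

```text
time_s: 33.6
tool_pos: [0.474, 0.1283, 0.0978]
eef_rot: [2.659, -1.673, -0.0]
contact_force: [-0.2, 0.6, -0.7]
gripper_width: -0.0
finger_force: 0.0
```

drive_tool --deltas '[0,0,0.04,0,0,0,0,0]'

```text
time_s: 33.8
tool_pos: [0.474, 0.1283, 0.0958]
eef_rot: [2.659, -1.673, -0.0]
contact_force: [-0.5, 0.3, -0.2]
gripper_width: -0.0001
finger_force: 0.0
```

drive_tool --deltas '[0,0,0.03,0,0,0,0,0]'

```text
time_s: 34.0
tool_pos: [0.4742, 0.1284, 0.0947]
eef_rot: [-2.659, 1.673, -0.0]
contact_force: [-0.1, -0.7, 2.1]
gripper_width: 0.0003
finger_force: 0.3
```

drive_tool --deltas '[0,0,0.03,0,0,0,0,0]'

```text
time_s: 34.2
tool_pos: [0.4745, 0.1283, 0.0942]
eef_rot: [-2.66, 1.672, -0.002]
contact_force: [-1.5, -2.6, 7.6]
gripper_width: -0.0
finger_force: 3.3
```

drive_tool --deltas '[0,0,-0.5,0,0,0,-0.9,0,0,0,-0.9,0,0.9,0,-0.4,0,0.9,0,0,0,0.9,0,0,0,0.9,0,0,0,0.9,0,0,0]'

```text
time_s: 35.0
tool_pos: [0.5719, -0.0761, 0.228]
eef_rot: [-2.659, 1.673, 0.0]
contact_force: [0.6, 0.6, 0.4]
gripper_width: 0.0003
finger_force: 0.0
```

drive_tool --deltas '[0.9,0,0,0,0.9,0,0,0,0.9,0,0,0,0,0,0,0,0,0,0,0]'

```text
time_s: 35.5
tool_pos: [0.6295, -0.197, 0.2268]
eef_rot: [2.657, -1.676, -0.003]
contact_force: [1.0, 0.1, 0.1]
gripper_width: 0.0003
finger_force: 0.0
```

```bash
python3 look.py pics/g16.png; python3 foot.py
python3 - <<'E'
from h import *
s0,t0=[np.load(f"pics/{n}0.npy",allow_pickle=True).item() for n in("side","top")]
t,s=[np.load(f"pics/{n}.npy",allow_pickle=True).item() for n in "ts"]
def sat(d,b):
    x0,y0,x1,y1=b; h=cv2.cvtColor(d["color"][y0:y1,x0:x1],cv2.COLOR_RGB2HSV); y,x=np.nonzero(h[...,1]>140); return (round(x.mean()+x0,1),round(y.mean()+y0,1),len(x)) if len(x) else None
for n,bs,bt in(("orange",(240,265,300,305),(295,190,338,242)),("cup",(175,248,212,280),(280,258,318,296)),("drop",(325,292,350,332),(337,150,360,178))): print(n,sat(s0,bs),sat(s,bs),sat(t0,bt),sat(t,bt))
E
```

```text
[-354.2    0.9  227.8] -1.654545162973646e-05 [-0.35614271  0.02534314  0.21843364]
pivot along,up -167.80181418862185 360.5396388124435
F along,normal 0.27503186937334456 0.06231781523037071
241 [array([58.3, -0.9]), array([43.5, 70.9]), np.float64(89.1)]
115 [array([56.9,  0.4]), array([67.3, 41.2]), np.float64(0.7)]
 ** On entry to DLASCL parameter number  4 had an illegal value
 ** On entry to DLASCL parameter number  4 had an illegal value
 ** On entry to DLASCL parameter number  4 had an illegal value
 ** On entry to DLASCL parameter number  4 had an illegal value
 ** On entry to DLASCL parameter number  5 had an illegal value
 ** On entry to DLASCL parameter number  4 had an illegal value
orange (np.float64(269.2), np.float64(284.3), 288) (np.float64(269.2), np.float64(284.4), 273) (np.float64(316.0), np.float64(214.0), 264) (np.float64(316.0), np.float64(214.0), 265)
cup None None (np.float64(298.5), np.float64(277.1), 282) (np.float64(298.5), np.float64(277.1), 282)
drop (np.float64(336.7), np.float64(313.3), 112) (np.float64(336.7), np.float64(313.3), 112) (np.float64(347.5), np.float64(164.0), 41) (np.float64(347.3), np.float64(164.4), 46)h.py:25: RuntimeWarning: Mean of empty slice.
  y,x=np.nonzero(m); return np.array([x.mean(),y.mean()]),len(x)
  ret = ret.dtype.type(ret / rcount)
Traceback (most recent call last):
  File "foot.py", line 5, in <module>
    P=tri(t,[c[0][0]],s,[c[1][0]]); print(c,inE(P[0,:3]))
  File "h.py", line 15, in tri
    s=np.linalg.lstsq(np.c_[a,-b],o2-o1,rcond=None)[0]; q1,q2=o1+a*s[0],o2+b*s[1]
      ~~~~~~~~~~~~~~~^^^^^^^^^^^^^^^^^^^^^^^^^^^^^^
numpy.linalg.LinAlgError: SVD did not converge in Linear Least Squares
```

```bash
python3 -c "
from rig import r
print(r.job_done())"
```

```text
the job is handed in; nothing more can be done
None
```

I handed the job in at about 36 s: the easel is up at about 38° on its leg, and the blue mosaic lies face up and flat on the board, lower edge on the ledge, within about 1 mm of centre; the orange mosaic, cup and bottle had not moved when last checked at about 23 s, the first placing caught on the ledge strip and had to be redone, and I viewed 11 pictures against the limit of 10.

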